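# Pack the sealing-wax kit case and hold it up

## Robot

A 6-joint arm with a two-finger parallel gripper is mounted at the origin on a cart in front of the work surface, level with it; the furniture and walls round the work are solid. World frame = base frame: x ahead of the robot, y to its left, z up, the work surface at z = 0. Lengths are in mm, angles in rad, forces in N, time in s.
With the tool pointing down it reaches from about 325 to 750 mm from the base axis. Payload 7.6 kg.
Tool frame: the origin (TCP) lies at the very end of the fingers, on their centre line; the grasp point (between the pads) lies 19 mm behind it; z points along the fingers, y is the direction in which the jaws open and shut (so a half turn about z gives the same grasp; the last joint's range is limited). The gripper opens to 85 mm and grips with 20 to 120 N. Pads are 22 mm wide; open, the fingers measure 114 mm over their backs; the gripper's body (76 mm by 85 mm) begins 54 mm behind the grasp point. The pads swing forward as they close: fully open they stand 13 mm farther back than shut.
Start: joints at [1.265, 0.052, 1.401, -0, 1.689, -0.07], TCP at [122.633, 510.497, 231.323] pointing down, gripper open.
Joint ranges: [-2.9, 2.9], [-0.91, 2.17], [0.12, 2.37], [-1.06, 4.2], [0.26, 2.73], [-2.93, 2.93]. Speed limits (rad/s): [2.57, 2.57, 3.01, 3.14, 3.14, 3.14].

## Interface

Orientations are given as a unit quaternion [x, y, z, w].
In Python, from bench import r gives the robot as it stands.
- The arm moves only by the shell command python3 -m crank 'ROWS'. ROWS is JSON, a list of rows, each an object with "jaw": the opening, from 0 (shut) to 1 (fully open); "delta_pos": the shift along the tool's x, y, z in units of 40 mm (1.0 is 40 mm), a list of three; "roll": the turn about the tool's z in units of 5 degrees (1.0 is 5 degrees). In form: [{"jaw": jaw, "delta_pos": [dx, dy, dz], "roll": roll}, ...]. A call has 1 to 12 rows; each row is the pose to reach, as a shift and turn from the pose commanded when the call began, along the tool's axes at that moment; what a row does not reach only later rows make up. A row lasts 1/10 s, in which the tool goes at most 50 mm and 8.59 degrees, less where a joint would pass 70% of its speed; a pose out of reach is approached as far as the arm can. A call with a gripper value outside its range is refused whole. The fingers move at their own pace and stop on an object; the grip force is fixed at half the most. Time passes only in rows, so rows that repeat a pose let the fingers close. It gives the time, the measured TCP pose, the force and the opening at its end, in the units of the state.
- r.read_state(): the state, without advancing time (a new reading comes with each control period).
- r.snapshot(name): name is "scene" or "top" or "wrist"; returns the picture (420x560x3 uint8, red, green, blue); there is no depth.
- r.camera_params(name): a dict with "intrinsics" (3x3 intrinsics, pixels), "pose" (4x4, takes a point from camera to world coordinates); the wrist camera has in their place "T_tool_cam" (4x4, takes a point from camera to tool coordinates, whose origin is the TCP and whose axes are the flange's). Camera axes: x right, y up, looking along -z (the intrinsics and any distortion apply to the point x, -y, -z); pixel columns grow to the right and rows downward; lengths in mm; the calibration is good to about 2 mm. A picture is of the moment at which its call begins: read the wrist's pose just before it. camera_params takes no time and is no camera call.
- r.finish_job(): hands the job in, once; it reports no verdict.
The state is a dict: "clock": time; "joints": joint angles; "qd": joint speeds; "joint_efforts": joint torques, N m; "ee_pos": TCP position; "ee_rot": TCP orientation; "ft_force": force on the tool from outside, world axes, zero at the start; "moment": the same for the moment, N m; "gripper_width": opening from 0.0 (shut) to 1.0 (fully open).
Only numpy, scipy, OpenCV 4.12 (cv2) and the standard library are available. Lean on these libraries where they do the work, as an engineer would, in place of code of your own. Each camera call takes 0.05 s, during which the arm holds its last target.

## Task

Lay the longer of the two sealing-wax sticks in the open narrow case and shut the case's lid fully while it stands on the desk. Then lift the closed case straight up by its sides, at least 10 cm clear of the desk, and finish while holding it there steady and level in the gripper; do not put it down or let go. Keep the case upright throughout, and leave the other stick and everything else on the desk where it is.

Things in the scene. Friction and masses are not known exactly. Their poses are not given: they have to be found in the camera images.
- case_center (a point): Centre (half-way up) of the grey kit case, a narrow open tray that stands loose on the desk: 56 mm wide (its x axis), 190 mm long (its y axis), 38 mm high to the rim (44 mm with the lid shut), walls and floor 3 mm, so inside it is 50 x 184 mm and 35 mm deep. About 0.46 kg with its lid; smooth upright side walls. Its +x side, away from the robot, carries the lid's hinge; z is up.
- kit_case: The same case; origin at the centre of its underside, axes as above.
- case_lid (a joint): The case's lid, a flat plate 54 x 188 mm, 5 mm thick, hinged along the top of the case's +x long wall. 0 = shut flat on the rim, 1.57 = standing upright, 2.5 = leaning fully back; it starts leaning back at about 2.1 to 2.4. The hinge is stiff (0.02 N m, about 0.4 N at the lid's free edge), so the lid stays where it is left.
- lid_edge (a point): Middle of the lid's free long edge, 56 mm from the hinge line.
- case_lid_hinge (a point): Middle of the hinge line: 28 mm toward +x of the case's centre line and 38 mm above its underside; the line runs along the case's y.
- long_stick_center (a point): Centre (half-way up) of the longer stick of sealing wax: square bar 10 x 10 mm in section, 84 mm long (y axis) plus a 6 mm thin wick at one end, about 30 g, lying flat on the desk.
- short_stick_center (a point): Centre (half-way up) of the shorter stick of sealing wax, which stays on the desk: 10 x 10 mm in section, 72 mm long (y axis) plus a 6 mm thin wick, lying flat. The two sticks may have changed places.
- paper_weight: Bystander: dark bean-shaped paper weight, 53 x 105 x 25 mm; origin at the centre of its underside.
- round_box: Bystander: round cream tub, 71 mm across, 30 mm high; origin at the centre of its underside.
- green_tin: Bystander: small rectangular sweets tin, 41 x 57 x 18 mm; origin at the centre of its underside.
- paste_tin: Bystander: round tin with a white lid, 66 mm across, 22 mm high; origin at the centre of its underside.
- inkwell: Bystander: square glass inkwell, 47 x 47 x 32 mm; origin at the centre of its underside.
- eraser: Bystander: small eraser, 34 x 12 x 10 mm; origin at the centre of its underside.
Not all that is in view belongs to the job. Leave any turquoise look-alike of the part that bears long_stick_center alone.

How it is judged (in metres and radians):
On the way, in this order (a step that is already met when the one before it is completed fails the run):
1. the longer wax stick lies in the case, let go, the case standing on the desk (x of long_stick_center in the frame of kit_case between -0.025 and 0.025 m and y of long_stick_center in the frame of kit_case between -0.092 and 0.092 m and z of long_stick_center in the frame of kit_case between 0 and 0.025 m and contact force between the fingers and long_stick below 0.1 N and height (world z) of kit_case below 0.01 m), for 0.2 s.
2. the lid is shut (within 0.08 rad) with the stick inside, the case still standing on the desk (x of long_stick_center in the frame of kit_case between -0.025 and 0.025 m and y of long_stick_center in the frame of kit_case between -0.092 and 0.092 m and z of long_stick_center in the frame of kit_case between 0 and 0.025 m and value of joint case_lid below 0.08 rad and height (world z) of kit_case below 0.01 m), for 0.2 s.
At the end, for the whole second after the job is handed in: The fingers hold the case (over 2 N), underside 90 mm or more above the desk, x below 0.63 m, level within 0.1 rad, under 0.03 m/s and 0.15 rad/s; lid shut within 0.08 rad, the longer stick inside, the shorter one on the desk (x of long_stick_center in the frame of kit_case between -0.025 and 0.025 m and y of long_stick_center in the frame of kit_case between -0.092 and 0.092 m and z of long_stick_center in the frame of kit_case between 0 and 0.025 m and value of joint case_lid below 0.08 rad and height (world z) of kit_case above 0.09 m and angle between kit_case's own z axis and vertical below 0.1 rad and contact force between the fingers and kit_case above 2 N and linear speed of kit_case below 0.03 m/s and angular speed of kit_case below 0.15 rad/s and world x of kit_case below 0.63 m and height (world z) of short_stick_center below 0.012 m); the arm keeps its last pose, push and grip.
It fails at once if the case is tipped by more than 0.35 rad (angle between kit_case's own z axis and vertical above 0.35 rad).
It fails at once if a bystander or the shorter stick is moved by more than 30 mm (distance of any of paper_weight, round_box, green_tin, paste_tin, inkwell, eraser, short_stick_center from where it was at the start of the episode above 0.03 m).
It also fails if it takes over 69 s, if anything falls off the work surface, if the arm or the gripper's body presses on something with over 40 N, if the wrist force passes 120 N, or if a joint passes its speed limit or range.

## Working session

There is one attempt and no reset: what is moved stays moved. The work goes in short steps, Python scripts to look and compute and a shell command to move; the robot and the scene stay as the last step left them, time stands still between calls to the robot, and variables do not carry over. Pictures are saved under pics/ and viewed, and the job is handed in when it is done.

```bash
ls; mkdir -p pics; python3 - <<'E'
from bench import r
import cv2
s=r.read_state();print({k:s[k] for k in ('clock','ee_pos','ee_rot','gripper_width','joints')})
for n in("scene","top","wrist"):
    cv2.imwrite(f"pics/{n}0.png",r.snapshot(n)[:,:,::-1]); p=r.camera_params(n)
    for k,v in p.items(): print(n,k,v)
E
```

```text
pics
{'clock': 0.0, 'ee_pos': array([122.52769671, 510.17814545, 230.4579462 ]), 'ee_rot': array([ 1.17626051e-01,  9.93057633e-01, -7.90770325e-04, -1.56239257e-04]), 'gripper_width': 1.0016275011159925, 'joints': array([ 1.26470203e+00,  5.28336552e-02,  1.40175665e+00,  1.11539264e-05,
        1.68861442e+00, -7.02949193e-02])}
scene intrinsics [[428.60596733   0.         276.96199293]
 [  0.         428.60596733 211.15539254]
 [  0.           0.           1.        ]]
scene pose [[ 7.43662879e-01  4.57446265e-01 -4.87553523e-01 -4.34476691e+00]
 [-6.68499086e-01  4.99380340e-01 -5.51115458e-01 -5.52909586e+02]
 [-8.63106348e-03  7.35773192e-01  6.77173031e-01  7.13912420e+02]
 [ 0.00000000e+00  0.00000000e+00  0.00000000e+00  1.00000000e+00]]
top intrinsics [[406.45382608   0.         270.46254984]
 [  0.         406.45382608 204.5457561 ]
 [  0.           0.           1.        ]]
top pose [[ 2.49217520e-02  9.82863006e-01 -1.82645061e-01  2.43688587e+02]
 [-9.99606318e-01  2.21447458e-02 -1.72284392e-02 -1.72934557e+01]
 [-1.28885671e-02  1.83002520e-01  9.83027956e-01  1.23874661e+03]
 [ 0.00000000e+00  0.00000000e+00  0.00000000e+00  1.00000000e+00]]
wrist intrinsics [[370.38357788   0.         281.0736736 ]
 [  0.         370.38357788 216.05236301]
 [  0.           0.           1.        ]]
wrist T_tool_cam [[-5.66555847e-04  9.55349549e-01  2.95477441e-01  7.45857086e+01]
 [ 9.99999829e-01  4.97810970e-04  3.07882267e-04  4.37893444e-01]
 [ 1.47043274e-04  2.95477565e-01 -9.55349667e-01 -1.42633552e+02]
 [ 0.00000000e+00  0.00000000e+00  0.00000000e+00  1.00000000e+00]]
```

View pics/scene0.png

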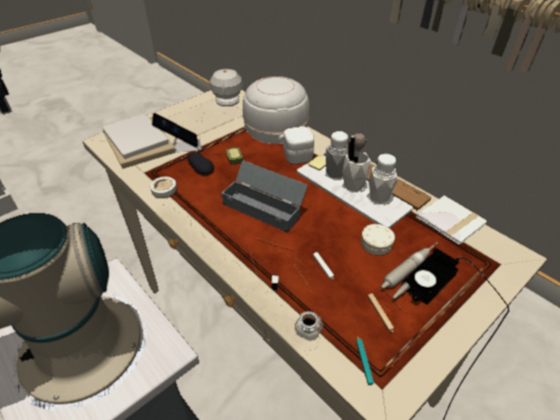

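View pics/top0.png

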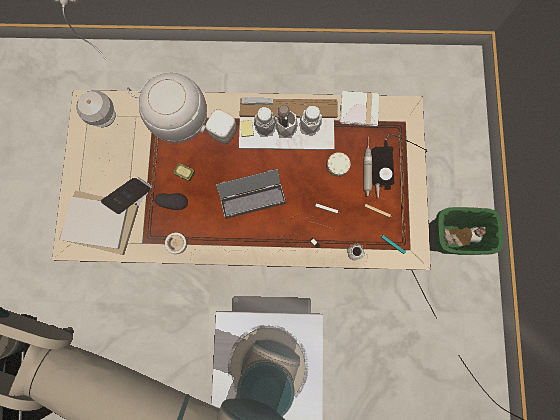

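View pics/wrist0.png

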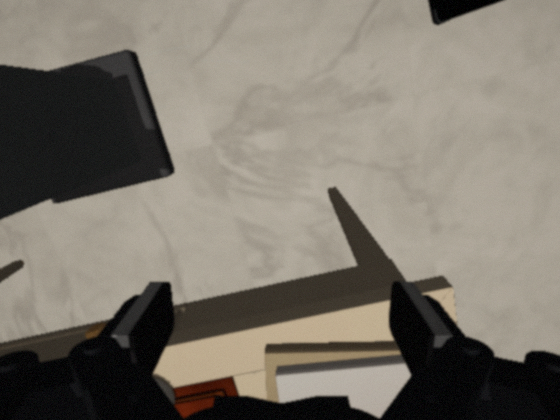

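Scene picture: case at (263,203) with its lid leaning back, white stick at (323,265), tan stick at (381,312), turquoise decoy at (365,360). I'll enlarge to measure.

```bash
cat > h.py <<'E'
from bench import r
import numpy as np, cv2
def ray(n,u,v,z=0,T=None):
    p=r.camera_params(n);K=p["intrinsics"]
    P=p["pose"] if T is None else T
    d=np.linalg.inv(K)@[u,v,1]; d=np.array([d[0],-d[1],-d[2]])
    d=P[:3,:3]@d;o=P[:3,3]; return o+d*(z-o[2])/d[2]
def proj(n,X,T=None):
    p=r.camera_params(n);K=p["intrinsics"]
    P=p["pose"] if T is None else T
    c=P[:3,:3].T@(np.array(X,float)-P[:3,3]); q=K@[c[0],-c[1],-c[2]]; return q[:2]/q[2]
from scipy.spatial.transform import Rotation as R
def wristT(s):
    M=np.eye(4);M[:3,:3]=R.from_quat(s["ee_rot"]).as_matrix();M[:3,3]=s["ee_pos"]
    return M@r.camera_params("wrist")["T_tool_cam"]
E
python3 - <<'E'
import cv2
a=cv2.imread("pics/top0.png")[155:275,200:420];cv2.imwrite("pics/topc.png",cv2.resize(a,None,fx=3.6,fy=3.6,interpolation=cv2.INTER_CUBIC))
a=cv2.imread("pics/scene0.png")[140:390,200:440];cv2.imwrite("pics/scc.png",cv2.resize(a,None,fx=2.4,fy=2.4,interpolation=cv2.INTER_CUBIC))
E
```

```text
(no output)
```

View pics/topc.png

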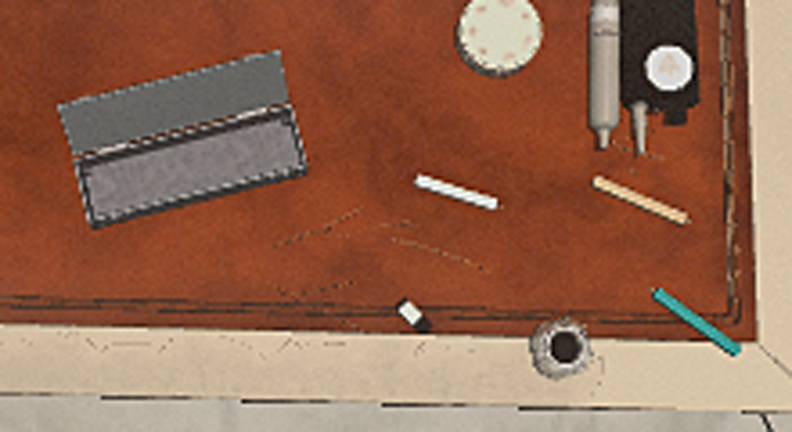

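View pics/scc.png

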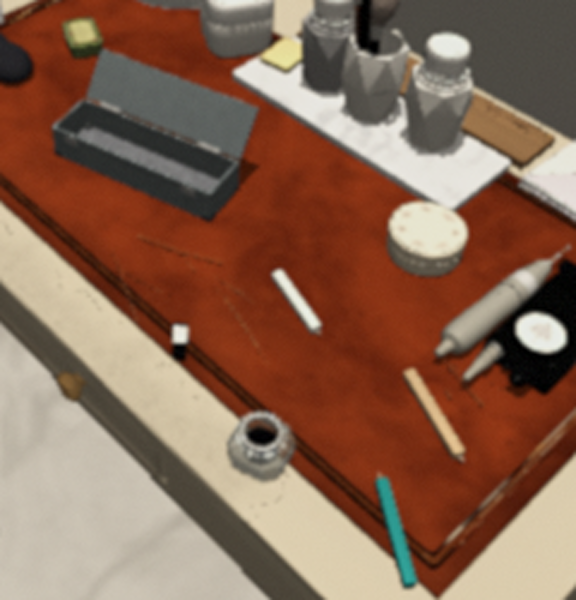

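```bash
python3 - <<'E'
from h import *
def t(u,v,z):return ray("top",200+u/3.6,155+v/3.6,z)
def s(u,v,z):return ray("scene",200+u/2.4,140+v/2.4,z)
for nm,f,a,b in(("tan",t,(595,180),(688,220)),("white",t,(417,180),(496,205)),("teal",t,(655,291),(739,353)),("tan_s",s,(409,371),(462,459)),("white_s",s,(277,271),(318,331))):
    A=f(*a,8);B=f(*b,8);print(nm,A.round(),B.round(),((A+B)/2).round(),np.linalg.norm(A-B).round(1),np.degrees(np.arctan2(*(B-A)[[1,0]])).round(1))
for z,ps,f in((38,[(93,228),(306,173),(77,158),(290,105)],t),(38,[(54,130),(208,200)],s),(0,[(58,153),(208,217)],s)):
    P=[f(*p,z) for p in ps];print(z,np.round(P,0).tolist(),np.mean(P,0).round(1))
print("lid", np.round([t(60,104,75),t(280,52,75)]))
E
```

```text
tan [ 477. -287.    8.] [ 445. -365.    8.] [ 461. -326.    8.] 84.6 -112.8
white [ 474. -135.    8.] [ 454. -202.    8.] [ 464. -169.    8.] 70.2 -106.7
teal [ 384. -335.    8.] [ 333. -404.    8.] [ 359. -370.    8.] 84.9 -126.3
tan_s [ 477. -288.    8.] [ 442. -369.    8.] [ 459. -329.    8.] 87.8 -113.6
white_s [ 476. -136.    8.] [ 452. -209.    8.] [ 464. -172.    8.] 76.1 -108.0
38 [[422.0, 136.0, 38.0], [472.0, -40.0, 38.0], [481.0, 152.0, 38.0], [530.0, -25.0, 38.0]] [476.3  55.8  38. ]
38 [[425.0, 132.0, 38.0], [471.0, -48.0, 38.0]] [448.3  42.3  38. ]
0 [[430.0, 138.0, 0.0], [482.0, -37.0, 0.0]] [456.1  50.6   0. ]
lid [[518. 163.  75.]
 [566. -16.  75.]]
```

Both views agree that the tan stick (85–88 mm) is the long one, near (460,-327), and the white one (70–76 mm) is the short. Next I'll move to look at the case from above.

```bash
python3 -m crank '[{"jaw":1,"delta_pos":[-10.1,-9.1,0],"roll":12},{"jaw":1,"delta_pos":[-10.1,-9.1,0],"roll":12},{"jaw":1,"delta_pos":[-10.1,-9.1,0],"roll":12},{"jaw":1,"delta_pos":[-10.1,-9.1,0],"roll":12},{"jaw":1,"delta_pos":[-10.1,-9.1,0],"roll":12},{"jaw":1,"delta_pos":[-10.1,-9.1,0],"roll":12},{"jaw":1,"delta_pos":[-10.1,-9.1,0],"roll":12},{"jaw":1,"delta_pos":[-10.1,-9.1,0],"roll":12},{"jaw":1,"delta_pos":[-10.1,-9.1,0],"roll":12},{"jaw":1,"delta_pos":[-10.1,-9.1,0],"roll":12},{"jaw":1,"delta_pos":[-10.1,-9.1,0],"roll":12},{"jaw":1,"delta_pos":[-10.1,-9.1,0],"roll":12}]'
python3 - <<'E'
from h import *
s=r.read_state();np.save("sA.npy",np.r_[s["ee_pos"],s["ee_rot"]])
cv2.imwrite("pics/wA.png",cv2.resize(r.snapshot("wrist")[:,:,::-1],None,fx=1.42,fy=1.42,interpolation=cv2.INTER_CUBIC)); print(s["clock"],s["ee_pos"],s["ee_rot"],np.abs(s["qd"]).max())
E
```

```text
clock: 1.35
ee_pos: [431.9, 58.3, 230.6]
ee_rot: [0.601, 0.799, -0.001, -0.0]
ft_force: [-0.0, -0.2, -0.5]
gripper_width: 1.001
1.35 [431.88021256  58.33953977 230.55655288] [ 6.00836333e-01  7.99371714e-01 -7.46494738e-04 -8.55326260e-05] 0.09133574326874301
```

View pics/wA.png

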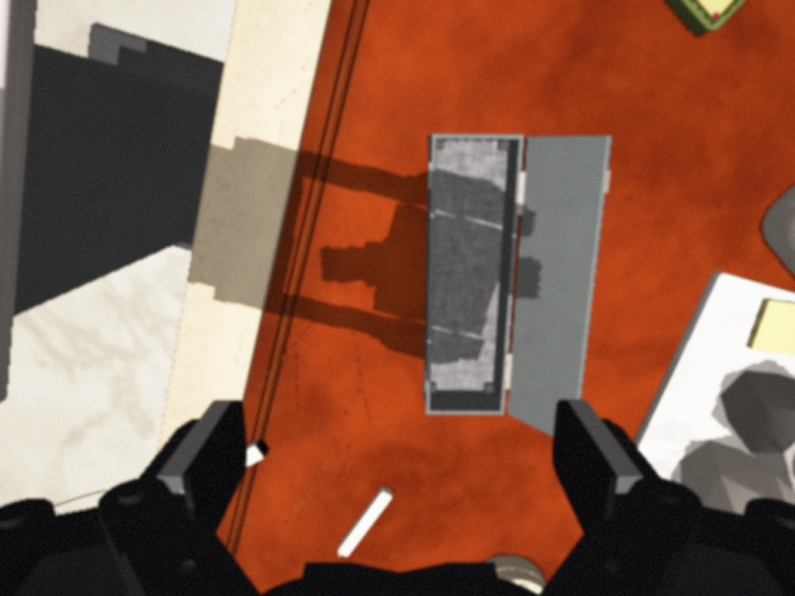

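The wrist view shows the case clearly: rim corners at (430,134), (524,134), (503,413) and (426,412), and the lid's free edge near (610,136). I'll fit pose and lid angle from these.

```bash
python3 - <<'E'
from h import *
from scipy.optimize import least_squares
q=np.load("sA.npy");T=wristT({"ee_pos":q[:3],"ee_rot":q[3:]})
obs=np.array([(430,134),(524,134),(503,413),(426,412),(610,136)])/1.42
def model(p):
    x,y,a,th=p;c,s=np.cos(a),np.sin(a)
    L=[(-28,95,38),(28,95,38),(28,-95,38),(-28,-95,38),(28-56*np.cos(th),94,38+56*np.sin(th))]
    return np.array([proj("wrist",(x+c*u-s*v,y+s*u+c*v,z),T) for u,v,z in L])
f=least_squares(lambda p:(model(p)-obs).ravel(),[476,54,.27,2.2]);print(f.x,np.degrees(f.x[2]),f.fun.round(1))
for z in(8,): print("white",ray("wrist",387/1.42,492/1.42,z,T),ray("wrist",343/1.42,553/1.42,z,T))
print("tray",ray("wrist",718/1.42,274/1.42,5,T),ray("wrist",640/1.42,440/1.42,5,T))
print("toolY",np.degrees(np.arctan2(*(R.from_quat(q[3:]).as_matrix()[:2,1][::-1]))))
o=np.array([(595,180),(688,220)]); 
E
```

```text
[4.81283305e+02 5.84452141e+01 2.75982884e-01 2.27251959e+00] 15.812654463378587 [ 0.7 -0.5 -0.3 -0.2  0.3  1.1 -0.8  1.5  0.  -1. ]
white [ 477.37267512 -132.43443946    8.        ] [ 457.94699749 -201.49204302    8.        ]
tray [656.53236675 108.7054318    5.        ] [657.94150635 -31.95227978   5.        ]
toolY 16.140309309149064
```

```bash
python3 -m crank '[{"jaw":1,"delta_pos":[-9.44,-1.92,1.25],"roll":7.87},{"jaw":1,"delta_pos":[-9.44,-1.92,1.25],"roll":7.87},{"jaw":1,"delta_pos":[-9.44,-1.92,1.25],"roll":7.87},{"jaw":1,"delta_pos":[-9.44,-1.92,1.25],"roll":7.87},{"jaw":1,"delta_pos":[-9.44,-1.92,1.25],"roll":7.87},{"jaw":1,"delta_pos":[-9.44,-1.92,1.25],"roll":7.87},{"jaw":1,"delta_pos":[-9.44,-1.92,1.25],"roll":7.87},{"jaw":1,"delta_pos":[-9.44,-1.92,1.25],"roll":7.87},{"jaw":1,"delta_pos":[-9.44,-1.92,1.25],"roll":7.87},{"jaw":1,"delta_pos":[-9.44,-1.92,1.25],"roll":7.87},{"jaw":1,"delta_pos":[-9.44,-1.92,1.25],"roll":7.87}]'
python3 - <<'E'
from h import *
s=r.read_state();np.save("sB.npy",np.r_[s["ee_pos"],s["ee_rot"]])
cv2.imwrite("pics/wB.png",cv2.resize(r.snapshot("wrist")[:,:,::-1],None,fx=1.42,fy=1.42,interpolation=cv2.INTER_CUBIC)); print(s["clock"],s["ee_pos"],s["ee_rot"],np.abs(s["qd"]).max())
E
```

```text
clock: 2.5
ee_pos: [464.5, -320.1, 181.6]
ee_rot: [0.833, 0.554, 0.0, -0.0]
ft_force: [0.5, 1.1, 0.3]
gripper_width: 0.996
2.5 [ 464.45277163 -320.09690255  181.59077993] [ 8.32698255e-01  5.53726968e-01  2.44671930e-04 -3.54403303e-05] 0.011452769086003395
```

View pics/wB.png

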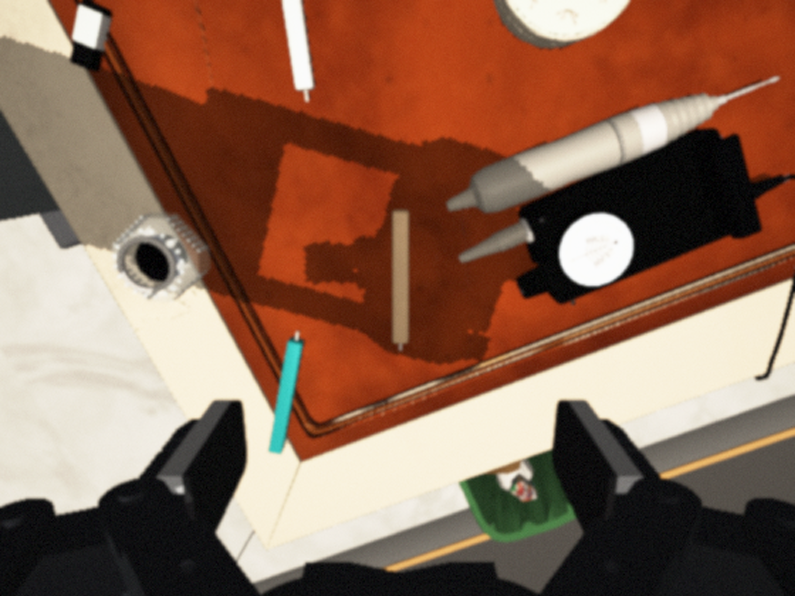

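Tan stick lies between (400,210) and (400,344), parallel to the fingers. A nozzle tip at (460,258) is close, so I'll descend with the jaws only partly open.

```bash
python3 - <<'E'
from h import *
q=np.load("sB.npy");T=wristT({"ee_pos":q[:3],"ee_rot":q[3:]});M=R.from_quat(q[3:]).as_matrix()
A=ray("wrist",400/1.42,210/1.42,10,T);B=ray("wrist",400/1.42,344/1.42,10,T);C=(A+B)/2
print(A,B,C,np.linalg.norm(A-B)); 
print("tool A,B",M.T@(A-q[:3]),M.T@(B-q[:3]))
for u,v in((448,205),(462,258),(520,290)): print(M.T@(ray("wrist",u/1.42,v/1.42,15,T)-q[:3]))
E
```

```text
[ 480.71978285 -284.79670292   10.        ] [ 447.91415442 -362.99786948   10.        ] [ 464.31696864 -323.8972862    10.        ] 84.80348877231737
tool A,B [ 38.76794278   1.31150349 171.60839745] [-46.03553728   1.30506485 171.5705123 ]
[ 42.21216153  29.17320657 166.61584048]
[ 10.89634304  38.38787781 166.60380391]
[ -8.96984766  74.42484419 166.6025669 ]
```

```bash
python3 -m crank '[{"jaw":0.35,"delta_pos":[-0.18,0.03,1.2],"roll":0},{"jaw":0.35,"delta_pos":[-0.18,0.03,2.4],"roll":0},{"jaw":0.35,"delta_pos":[-0.18,0.03,3.2],"roll":0},{"jaw":0.35,"delta_pos":[-0.18,0.03,3.2],"roll":0},{"jaw":0.35,"delta_pos":[-0.18,0.03,3.2],"roll":0}]'
python3 - <<'E'
from h import *
s=r.read_state();np.save("sC.npy",np.r_[s["ee_pos"],s["ee_rot"]])
cv2.imwrite("pics/wC.png",r.snapshot("wrist")[:,:,::-1]); print(s["clock"],s["ee_pos"],s["ee_rot"],s["gripper_width"])
E
```

```text
clock: 3.05
ee_pos: [463.0, -328.2, 54.7]
ee_rot: [0.833, 0.553, 0.0, 0.0]
ft_force: [1.2, 0.4, -0.2]
gripper_width: 0.347
3.05 [ 462.97497965 -328.21404681   54.71695363] [8.32859854e-01 5.53483684e-01 2.26907076e-04 4.73978842e-04] 0.34700439163675634
```

View pics/wC.png

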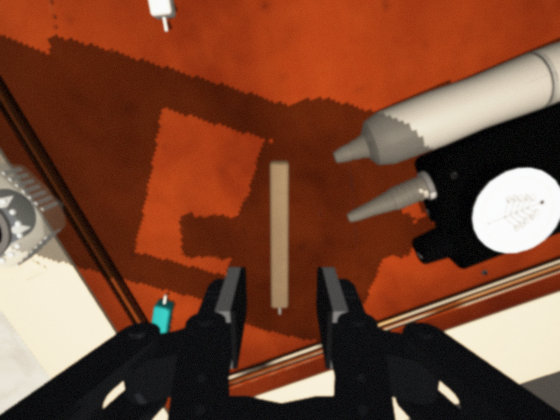

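The stick is centred between the fingers (column 280) and the nozzle tip is clear. Down, grip, lift.

```bash
python3 -m crank '[{"jaw":0.35,"delta_pos":[0,0,0.6],"roll":0},{"jaw":0.35,"delta_pos":[0,0,1.1],"roll":0},{"jaw":0.35,"delta_pos":[0,0,1.28],"roll":0},{"jaw":0.35,"delta_pos":[0,0,1.28],"roll":0},{"jaw":0,"delta_pos":[0,0,1.28],"roll":0},{"jaw":0,"delta_pos":[0,0,1.28],"roll":0},{"jaw":0,"delta_pos":[0,0,1.28],"roll":0},{"jaw":0,"delta_pos":[0,0,1.28],"roll":0}]'
python3 -m crank '[{"jaw":0,"delta_pos":[0,0,-1],"roll":0},{"jaw":0,"delta_pos":[0,0,-2],"roll":0},{"jaw":0,"delta_pos":[0,0,-3.2],"roll":0},{"jaw":0,"delta_pos":[0,0,-3.2],"roll":0}]'
python3 - <<'E'
from h import *
s=r.read_state()
cv2.imwrite("pics/wD.png",r.snapshot("wrist")[:,:,::-1]); print(s["clock"],s["ee_pos"],s["ee_rot"],s["gripper_width"])
M=R.from_quat(s["ee_rot"]).as_matrix()
a=np.radians(15.8);tgt=np.array([481.3,58.4,0])+np.array([np.cos(a),np.sin(a),0])*-4
print(M.T@(tgt-s["ee_pos"])/40, (np.degrees(np.arctan2(M[1,1],M[0,1]))-15.8)/5)
E
```

```text
clock: 3.9
ee_pos: [463.4, -329.6, 4.3]
ee_rot: [0.833, 0.553, 0.001, 0.002]
ft_force: [-0.5, 1.4, 5.8]
gripper_width: 0.089
clock: 4.3
ee_pos: [465.2, -331.1, 139.1]
ee_rot: [0.833, 0.553, 0.002, 0.007]
ft_force: [0.4, -0.5, 0.1]
gripper_width: 0.083
4.3 [ 465.21291819 -331.1365693   139.14882702] [0.83318005 0.55295241 0.00223052 0.00704755] 0.08322108884171905
[ 9.0814051  -3.53923888  3.39177139] -7.731333482606726
```

View pics/wD.png

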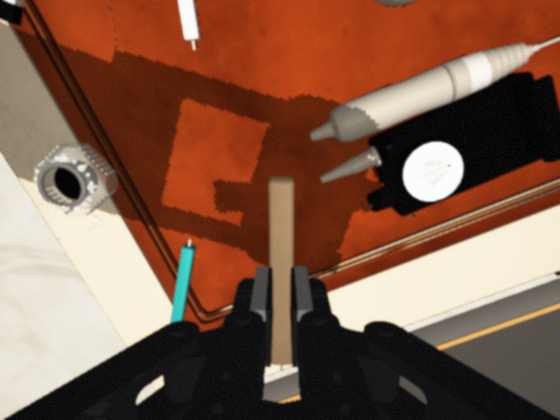

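The stick is held securely (width 0.083, about 7–10 mm). Carry it over the case.

```bash
python3 -m crank '[{"jaw":0,"delta_pos":[1,-0.4,0],"roll":-0.8},{"jaw":0,"delta_pos":[2,-0.8,0],"roll":-1.6},{"jaw":0,"delta_pos":[3.1,-1.2,0],"roll":-2.5},{"jaw":0,"delta_pos":[4.2,-1.6,0],"roll":-3.4},{"jaw":0,"delta_pos":[5.3,-2.0,0],"roll":-4.3},{"jaw":0,"delta_pos":[6.4,-2.5,0],"roll":-5.3},{"jaw":0,"delta_pos":[7.5,-2.9,0],"roll":-6.3},{"jaw":0,"delta_pos":[8.4,-3.3,0],"roll":-7.2},{"jaw":0,"delta_pos":[9.0,-3.54,0],"roll":-7.7},{"jaw":0,"delta_pos":[9.08,-3.54,0],"roll":-7.73},{"jaw":0,"delta_pos":[9.08,-3.54,0],"roll":-7.73}]'
cat > loc.py <<'E'
import sys
from h import *
s=r.read_state();M=R.from_quat(s["ee_rot"]).as_matrix()
cv2.imwrite(f"pics/{sys.argv[1]}.png",r.snapshot("wrist")[:,:,::-1])
a=np.radians(15.8);cx=np.array([np.cos(a),np.sin(a),0]);cy=np.array([-np.sin(a),np.cos(a),0]);d=s["ee_pos"]-np.array([481.3,58.4,0])
print("t",s["clock"],"ee",s["ee_pos"].round(1),"in case",d@cx,d@cy,"yaw",np.degrees(np.arctan2(M[1,1],M[0,1])).round(2),"zax",M[:,2].round(4),"w",s["gripper_width"],s["ft_force"].round(1))
E
python3 loc.py wE
```

```text
clock: 5.45
ee_pos: [472.5, 61.2, 129.3]
ee_rot: [0.603, 0.798, -0.0, -0.0]
ft_force: [-0.2, -0.1, -0.8]
gripper_width: 0.087
t 5.45 ee [472.5  61.2 129.3] in case -7.673427408229066 5.032622438197987 yaw 15.84 zax [-1.2e-03 -3.0e-04 -1.0e+00] w 0.08745201860328593 [-0.2 -0.1 -0.8]
```

View pics/wE.png

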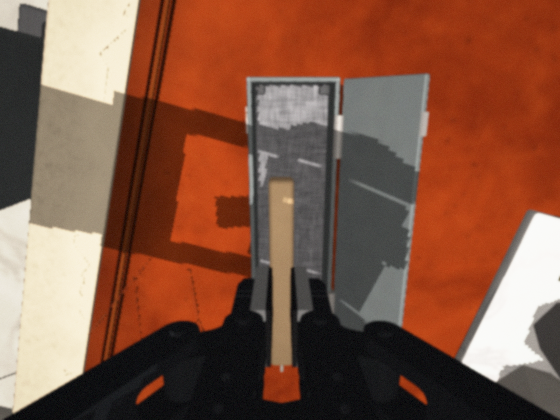

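```bash
python3 -m crank '[{"jaw":0,"delta_pos":[0,0.16,0.4],"roll":0},{"jaw":0,"delta_pos":[0,0.16,1.2],"roll":0},{"jaw":0,"delta_pos":[0,0.16,1.9],"roll":0},{"jaw":0,"delta_pos":[0,0.16,1.9],"roll":0},{"jaw":0,"delta_pos":[0,0.16,1.9],"roll":0}]'; python3 loc.py wF
```

```text
clock: 6.0
ee_pos: [479.1, 61.7, 54.4]
ee_rot: [0.604, 0.797, -0.0, -0.0]
ft_force: [0.1, 0.8, -0.4]
gripper_width: 0.091
t 6.0 ee [479.1  61.7  54.4] in case -1.2266138044197732 3.793036914961459 yaw 15.69 zax [-7.e-04 -1.e-04 -1.e+00] w 0.09110519860757615 [ 0.1  0.8 -0.4]
```

View pics/wF.png

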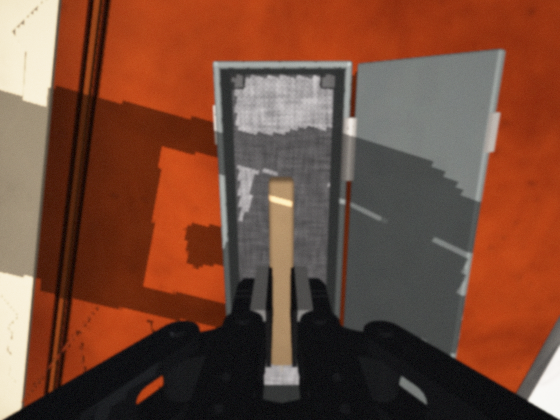

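```bash
python3 -m crank '[{"jaw":0,"delta_pos":[0,0,0.5],"roll":0},{"jaw":0,"delta_pos":[0,0,0.9],"roll":0},{"jaw":0,"delta_pos":[0,0,1.1],"roll":0},{"jaw":0,"delta_pos":[0,0,1.1],"roll":0}]'; python3 loc.py wG
```

```text
clock: 6.45
ee_pos: [479.2, 62.5, 10.4]
ee_rot: [0.603, 0.797, 0.0, 0.0]
ft_force: [0.2, 0.9, 0.1]
gripper_width: 0.085
t 6.45 ee [479.2  62.5  10.4] in case -0.900614246011884 4.483419710670318 yaw 15.77 zax [ 1.e-04  1.e-04 -1.e+00] w 0.08455757550575921 [0.2 0.9 0.1]
```

View pics/wG.png

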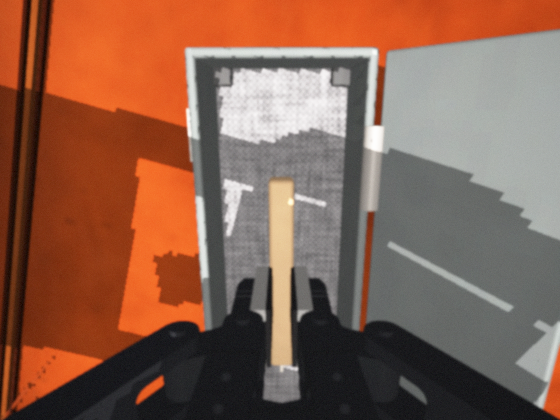

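The stick is inside the tray, centred, and I read no contact force. Release slightly and go up.

```bash
python3 -m crank '[{"jaw":0.2,"delta_pos":[0,0,0.05],"roll":0},{"jaw":0.2,"delta_pos":[0,0,0.05],"roll":0},{"jaw":0.2,"delta_pos":[0,0,0.05],"roll":0},{"jaw":0.2,"delta_pos":[0,0,-0.5],"roll":0},{"jaw":0.2,"delta_pos":[0,0,-1.5],"roll":0},{"jaw":0.1,"delta_pos":[0,0,-2.5],"roll":0},{"jaw":0,"delta_pos":[0,0,-3.2],"roll":0},{"jaw":0,"delta_pos":[0,0,-3.2],"roll":0}]'; python3 loc.py wH
```

```text
clock: 7.3
ee_pos: [481.5, 62.8, 143.4]
ee_rot: [0.603, 0.798, 0.003, 0.004]
ft_force: [-0.2, 1.1, 0.5]
gripper_width: 0.001
t 7.3 ee [481.5  62.8 143.4] in case 1.361729364755148 4.207783321003984 yaw 15.79 zax [ 9.4e-03  6.0e-04 -1.0e+00] w 0.0011858106430226816 [-0.2  1.1  0.5]
```

View pics/wH.png

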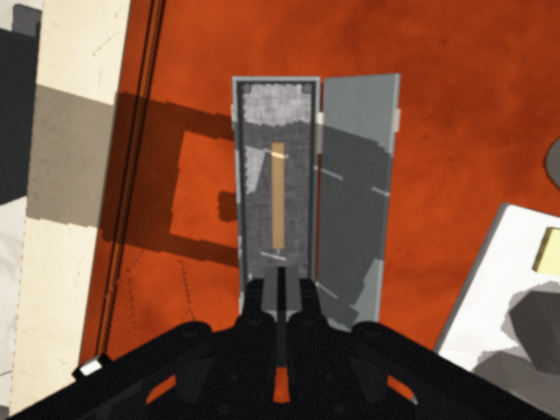

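The stick lies in the case between (278,143) and (278,250). Next I'll go round behind the lid with the fingers shut.

```bash
python3 -m crank '[{"jaw":0,"delta_pos":[0,0.8,0],"roll":0},{"jaw":0,"delta_pos":[0,1.7,0],"roll":0},{"jaw":0,"delta_pos":[0,2.5,0],"roll":0},{"jaw":0,"delta_pos":[0,2.5,0],"roll":0},{"jaw":0,"delta_pos":[0,2.5,0.7],"roll":0},{"jaw":0,"delta_pos":[0,2.5,1.4],"roll":0},{"jaw":0,"delta_pos":[0,2.5,2.0],"roll":0},{"jaw":0,"delta_pos":[0,2.5,2.0],"roll":0}]'; python3 loc.py wI; python3 - <<'E'
from h import *
cv2.imwrite("pics/sI.png",r.snapshot("scene")[80:290,130:410,::-1].repeat(2,0).repeat(2,1))
E
```

```text
clock: 8.15
ee_pos: [571.7, 89.4, 53.0]
ee_rot: [0.603, 0.798, -0.003, -0.004]
ft_force: [-0.7, -0.1, -0.6]
gripper_width: -0.0
t 8.15 ee [571.7  89.4  53. ] in case 95.4469794112351 5.249307832930107 yaw 15.79 zax [-9.4e-03 -8.0e-04 -1.0e+00] w -0.000135088966571428 [-0.7 -0.1 -0.6]
```

View pics/wI.png

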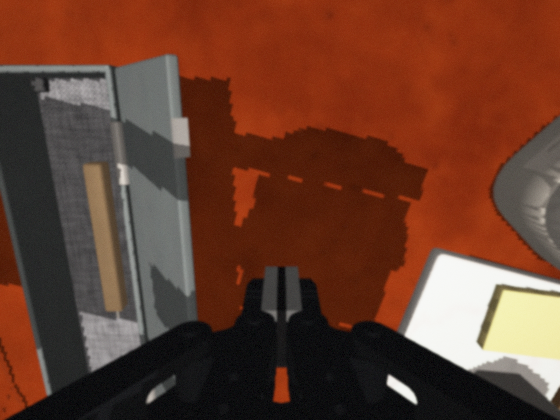

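View pics/sI.png

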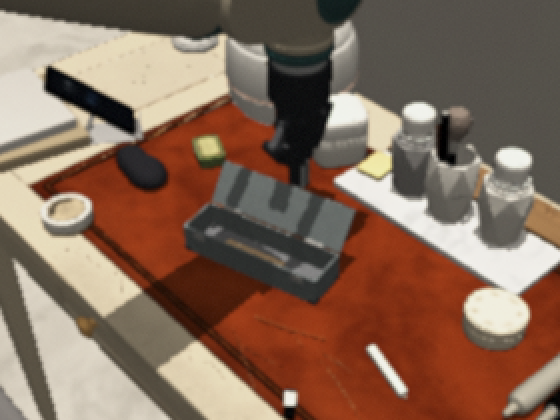

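Fingers are behind the lid with a clear gap and nothing is touching. Push the lid up and over.

```bash
python3 -m crank '[{"jaw":0,"delta_pos":[0,-0.3,-0.05],"roll":0},{"jaw":0,"delta_pos":[0,-0.6,-0.1],"roll":0},{"jaw":0,"delta_pos":[0,-0.85,-0.1],"roll":0},{"jaw":0,"delta_pos":[0,-1.05,-0.1],"roll":0},{"jaw":0,"delta_pos":[0,-1.25,-0.12],"roll":0},{"jaw":0,"delta_pos":[0,-1.45,-0.15],"roll":0},{"jaw":0,"delta_pos":[0,-1.65,-0.2],"roll":0},{"jaw":0,"delta_pos":[0,-1.85,-0.2],"roll":0},{"jaw":0,"delta_pos":[0,-1.85,-0.2],"roll":0}]'; python3 loc.py wJ; python3 - <<'E'
from h import *
cv2.imwrite("pics/sJ.png",r.snapshot("scene")[80:290,130:410,::-1].repeat(2,0).repeat(2,1))
E
```

```text
clock: 9.15
ee_pos: [503.2, 69.5, 66.0]
ee_rot: [0.603, 0.797, -0.0, -0.0]
ft_force: [0.1, -0.7, -0.2]
gripper_width: 0.003
t 9.15 ee [503.2  69.5  66. ] in case 24.068009942950358 4.7339840696501305 yaw 15.78 zax [-6.e-04 -0.e+00 -1.e+00] w 0.002926129552156575 [ 0.1 -0.7 -0.2]
```

View pics/wJ.png

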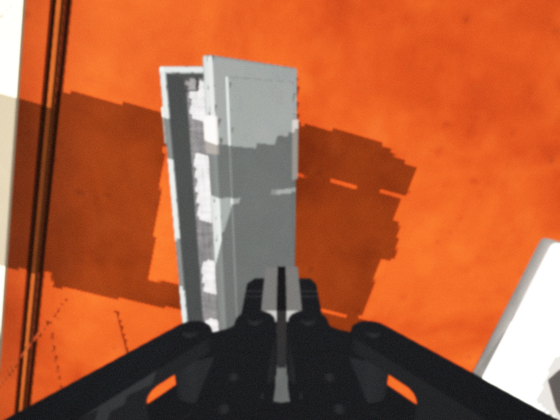

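View pics/sJ.png

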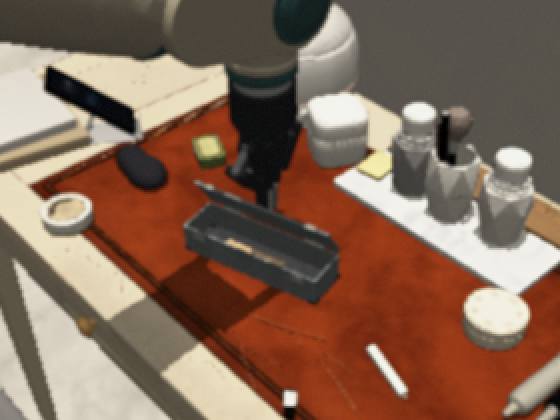

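The lid is well past vertical and the case has not moved. Continue over and down.

```bash
python3 -m crank '[{"jaw":0,"delta_pos":[0,-0.2,0],"roll":0},{"jaw":0,"delta_pos":[0,-0.4,0.02],"roll":0},{"jaw":0,"delta_pos":[0,-0.6,0.05],"roll":0},{"jaw":0,"delta_pos":[0,-0.6,0.15],"roll":0},{"jaw":0,"delta_pos":[0,-0.6,0.28],"roll":0},{"jaw":0,"delta_pos":[0,-0.6,0.4],"roll":0},{"jaw":0,"delta_pos":[0,-0.6,0.48],"roll":0},{"jaw":0,"delta_pos":[0,-0.6,0.48],"roll":0}]'; python3 loc.py wK
```

```text
clock: 10.05
ee_pos: [480.6, 63.2, 46.1]
ee_rot: [0.603, 0.798, -0.0, -0.001]
ft_force: [-1.1, 0.2, -0.5]
gripper_width: -0.0
t 10.05 ee [480.6  63.2  46.1] in case 0.6662610342886215 4.809096144412864 yaw 15.79 zax [-0.0014  0.     -1.    ] w -5.094514366934631e-05 [-1.1  0.2 -0.5]
```

View pics/wK.png

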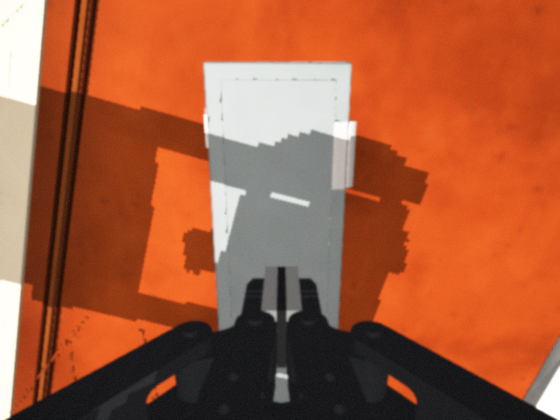

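Almost shut. Now press gently in small steps while watching the force.

```bash
python3 -m crank '[{"jaw":0,"delta_pos":[0,-0.3,0],"roll":0},{"jaw":0,"delta_pos":[0,-0.3,0.03],"roll":0},{"jaw":0,"delta_pos":[0,-0.3,0.05],"roll":0},{"jaw":0,"delta_pos":[0,-0.3,0.05],"roll":0}]'; python3 -m crank '[{"jaw":0,"delta_pos":[0,0,0.02],"roll":0},{"jaw":0,"delta_pos":[0,0,0.03],"roll":0},{"jaw":0,"delta_pos":[0,0,0.03],"roll":0}]';python3 -m crank '[{"jaw":0,"delta_pos":[0,0,0.02],"roll":0},{"jaw":0,"delta_pos":[0,0,0.03],"roll":0},{"jaw":0,"delta_pos":[0,0,0.03],"roll":0}]'
```

```text
clock: 10.5
ee_pos: [469.8, 60.0, 44.9]
ee_rot: [0.603, 0.798, 0.0, 0.0]
ft_force: [0.5, 0.5, -1.2]
gripper_width: 0.001
clock: 10.8
ee_pos: [469.5, 60.0, 43.6]
ee_rot: [0.603, 0.798, 0.0, -0.0]
ft_force: [-0.9, -0.2, 0.1]
gripper_width: 0.001
clock: 11.1
ee_pos: [469.6, 60.0, 43.0]
ee_rot: [0.603, 0.798, 0.0, 0.0]
ft_force: [-2.2, -0.7, 4.7]
gripper_width: -0.001
```

```bash
python3 -m crank '[{"jaw":0,"delta_pos":[0,0,0.02],"roll":0},{"jaw":0,"delta_pos":[0,0,0.03],"roll":0},{"jaw":0,"delta_pos":[0,0,0.03],"roll":0},{"jaw":0,"delta_pos":[0,0,0.03],"roll":0}]'; python3 -m crank '[{"jaw":0,"delta_pos":[0,0,-0.3],"roll":0},{"jaw":0,"delta_pos":[0,0.2,-1.5],"roll":0},{"jaw":0.5,"delta_pos":[0,0.2,-2.5],"roll":0},{"jaw":1,"delta_pos":[0,0.2,-3],"roll":0},{"jaw":1,"delta_pos":[0,0.2,-3],"roll":0},{"jaw":1,"delta_pos":[0,0.2,-3],"roll":0}]'; python3 loc.py wL;python3 - <<'E'
from h import *
cv2.imwrite("pics/sL.png",r.snapshot("scene")[80:290,130:410,::-1].repeat(2,0).repeat(2,1))
E
```

```text
clock: 11.5
ee_pos: [469.7, 60.0, 42.9]
ee_rot: [0.603, 0.798, 0.0, 0.0]
ft_force: [-7.1, 0.1, 13.0]
gripper_width: 0.001
clock: 12.1
ee_pos: [477.0, 62.1, 161.0]
ee_rot: [0.603, 0.798, 0.0, -0.0]
ft_force: [0.2, 0.2, -0.5]
gripper_width: 0.683
t 12.1 ee [477.   62.1 161. ] in case -3.127127149321333 4.734825804185696 yaw 15.79 zax [ 1.e-04  1.e-04 -1.e+00] w 0.6827122139980063 [ 0.2  0.2 -0.5]
```

View pics/wL.png

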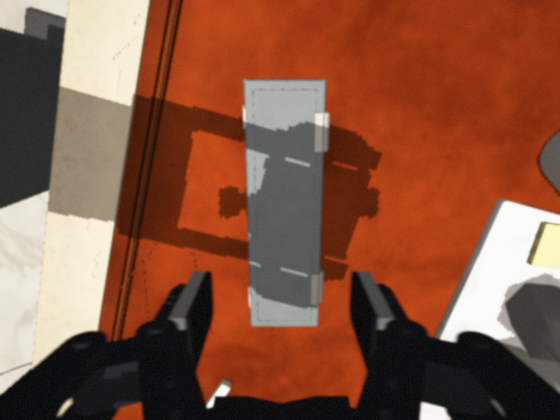

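View pics/sL.png

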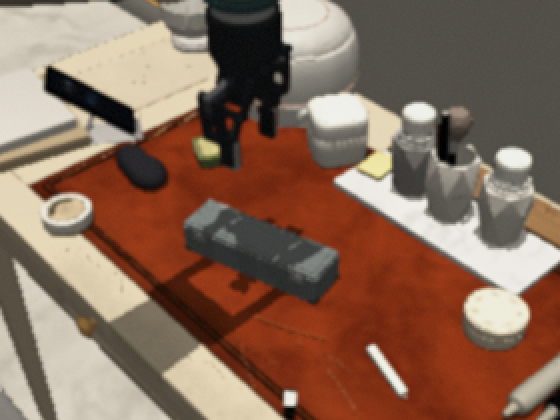

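The lid is shut flat (solid stop at 13 N) and the case is unmoved. Refit its pose from the lid corners.

```bash
python3 - <<'E'
from h import *
from scipy.optimize import least_squares
s=r.read_state();T=wristT(s);M=R.from_quat(s["ee_rot"]).as_matrix();print(s["clock"],s["gripper_width"])
obs=np.array([(244,80),(326,80),(318,327),(251,327)])
def model(p):
    x,y,a=p;c,q=np.cos(a),np.sin(a)
    return np.array([proj("wrist",(x+c*u-q*v,y+q*u+c*v,44),T) for u,v in((-27,94),(27,94),(27,-94),(-27,-94))])
f=least_squares(lambda p:(model(p)-obs).ravel(),[481,58,.27]);print(f.x,np.degrees(f.x[2]),f.fun.round(1))
print("tool",M.T@(np.r_[f.x[:2],12]-s["ee_pos"])/40)
E
```

```text
12.2 0.8466023584559671
[4.80724299e+02 5.84251898e+01 2.75925551e-01] 15.809369511333802 [-0.2 -0.6  0.2 -0.7  0.   1.  -0.1  1. ]
tool [-0.11985026  0.09072985  3.69049627]
```

```bash
python3 -m crank '[{"jaw":1,"delta_pos":[-0.12,0.09,0.5],"roll":0},{"jaw":1,"delta_pos":[-0.12,0.09,1.4],"roll":0},{"jaw":1,"delta_pos":[-0.12,0.09,2.1],"roll":0},{"jaw":1,"delta_pos":[-0.12,0.09,2.1],"roll":0},{"jaw":1,"delta_pos":[-0.12,0.09,2.1],"roll":0}]'; python3 loc.py wM
```

```text
clock: 12.7
ee_pos: [481.4, 58.5, 76.9]
ee_rot: [0.603, 0.798, -0.001, -0.001]
ft_force: [0.1, -0.0, -0.5]
gripper_width: 1.0
t 12.7 ee [481.4  58.5  76.9] in case 0.14500063403181776 0.030656555030513916 yaw 15.79 zax [-0.002  0.    -1.   ] w 1.0001535968482926 [ 0.1 -0.  -0.5]
```

View pics/wM.png

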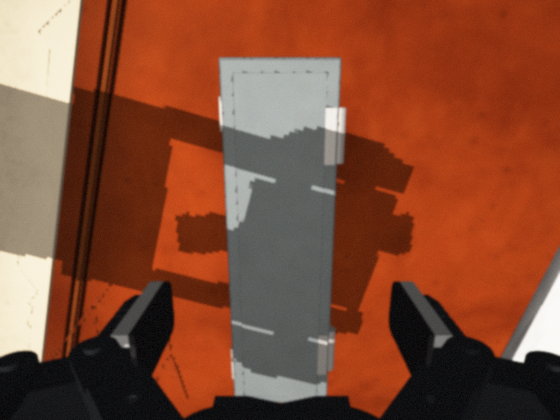

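Lid columns 219–340 and fingers 174/390, so the case is centred. Down and grip.

```bash
python3 -m crank '[{"jaw":1,"delta_pos":[0,0,0.5],"roll":0},{"jaw":1,"delta_pos":[0,0,1.1],"roll":0},{"jaw":1,"delta_pos":[0,0,1.6],"roll":0},{"jaw":1,"delta_pos":[0,0,1.75],"roll":0},{"jaw":1,"delta_pos":[0,0,1.75],"roll":0}]'; python3 -m crank '[{"jaw":0.75,"delta_pos":[0,0,0],"roll":0},{"jaw":0.65,"delta_pos":[0,0,0],"roll":0},{"jaw":0.5,"delta_pos":[0,0,0],"roll":0},{"jaw":0.3,"delta_pos":[0,0,0],"roll":0},{"jaw":0,"delta_pos":[0,0,0],"roll":0},{"jaw":0,"delta_pos":[0,0,0],"roll":0},{"jaw":0,"delta_pos":[0,0,0],"roll":0}]'; python3 loc.py wN
```

```text
clock: 13.25
ee_pos: [482.3, 58.5, 8.0]
ee_rot: [0.603, 0.798, 0.0, 0.0]
ft_force: [-0.2, 0.4, 1.3]
gripper_width: 0.996
clock: 13.95
ee_pos: [482.7, 58.4, 9.0]
ee_rot: [0.603, 0.798, 0.001, 0.001]
ft_force: [-2.3, -0.1, 6.4]
gripper_width: 0.643
t 13.95 ee [482.7  58.4   9. ] in case 1.3827498659973851 -0.3415422433714441 yaw 15.8 zax [ 0.002 -0.    -1.   ] w 0.6434140644861387 [-2.3 -0.1  6.4]
```

View pics/wN.png

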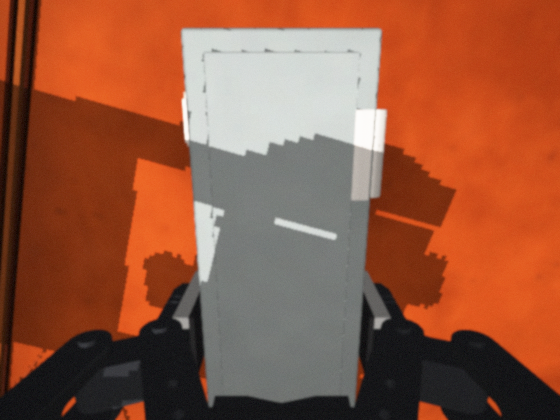

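Gripped on both sides (opening about 55 mm, lid still flat). Lift smoothly by about 130 mm.

```bash
python3 -m crank '[{"jaw":0,"delta_pos":[0,0,-0.1],"roll":0},{"jaw":0,"delta_pos":[0,0,-0.3],"roll":0},{"jaw":0,"delta_pos":[0,0,-0.6],"roll":0},{"jaw":0,"delta_pos":[0,0,-1.0],"roll":0},{"jaw":0,"delta_pos":[0,0,-1.4],"roll":0},{"jaw":0,"delta_pos":[0,0,-1.8],"roll":0},{"jaw":0,"delta_pos":[0,0,-2.2],"roll":0},{"jaw":0,"delta_pos":[0,0,-2.6],"roll":0},{"jaw":0,"delta_pos":[0,0,-2.9],"roll":0},{"jaw":0,"delta_pos":[0,0,-3.1],"roll":0},{"jaw":0,"delta_pos":[0,0,-3.2],"roll":0},{"jaw":0,"delta_pos":[0,0,-3.25],"roll":0}]'; python3 -m crank '[{"jaw":0,"delta_pos":[0,0,0],"roll":0},{"jaw":0,"delta_pos":[0,0,0],"roll":0},{"jaw":0,"delta_pos":[0,0,0],"roll":0},{"jaw":0,"delta_pos":[0,0,0],"roll":0},{"jaw":0,"delta_pos":[0,0,0],"roll":0},{"jaw":0,"delta_pos":[0,0,0],"roll":0}]'; python3 loc.py wO;python3 - <<'E'
from h import *
cv2.imwrite("pics/sO.png",r.snapshot("scene")[80:290,130:410,::-1].repeat(2,0).repeat(2,1))
E
```

```text
clock: 15.2
ee_pos: [481.8, 58.5, 137.3]
ee_rot: [0.603, 0.798, -0.0, -0.0]
ft_force: [-0.3, 0.0, -4.5]
gripper_width: 0.645
clock: 15.8
ee_pos: [481.9, 58.5, 137.2]
ee_rot: [0.603, 0.798, -0.0, -0.0]
ft_force: [-0.5, 0.3, -4.0]
gripper_width: 0.646
t 15.8 ee [481.9  58.5 137.2] in case 0.5561921796708857 -0.09361275494992138 yaw 15.79 zax [-1.e-04  1.e-04 -1.e+00] w 0.6456461433374203 [-0.5  0.3 -4. ]
```

View pics/wO.png

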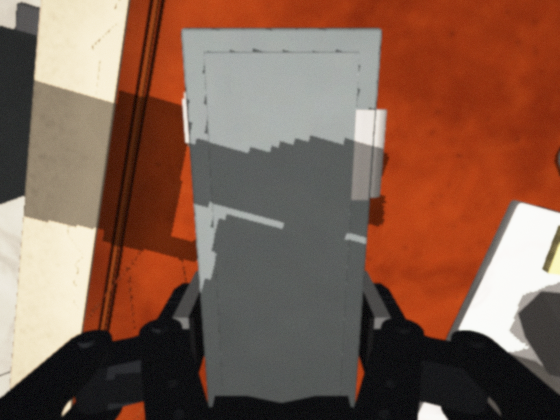

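View pics/sO.png

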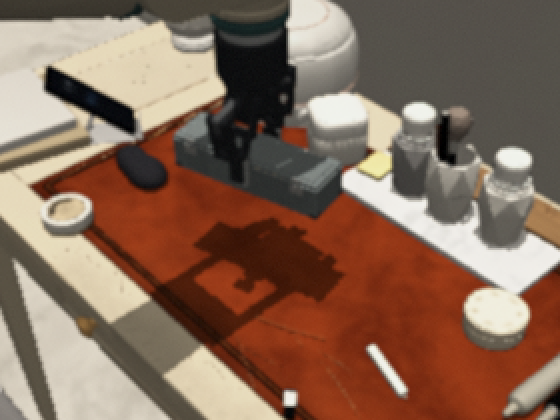

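The case is held level and shut about 128 mm up. In the wrist picture it sits in the same place between the fingers as before the lift, so it hasn't slipped. The bystanders in view have not moved. Hand in.

```bash
python3 -c "
from bench import r
s=r.read_state();print(abs(s['qd']).max(),s['gripper_width']);print(r.finish_job())"
```

```text
0.00134674867559282 0.6470455393110817
the job is handed in; nothing more can be done
None
```

The job is handed in. The tan stick, which measured 85 mm against about 70–76 mm for the white one, is in the case with the lid shut. The gripper is holding the case about 128 mm above the desk. `finish_job` gives no verdict, so this rests on my own checks.

- **Stick:** I laid it in the tray and released it about 3 mm above the floor. The wrist picture afterwards showed it lying inside.
- **Lid:** I pushed it over from behind and pressed it to a firm stop at 13 N. The pictures showed it flat and the case not moved.
- **Hold:** the tool axis was vertical to within 0.001 rad and the arm was still. The grip opening stayed steady at about 55 mm and the wrist carried 4 to 4.5 N. The wrist picture showed no slip after the lift.
- **Other objects:** the white stick and the bystanders in view stayed where they were. My final pictures did not cover the inkwell.

No check failed. The overhead and wrist cameras disagreed by about 3–5 mm on positions. I used the wrist values, and the grasps confirmed them.

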